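# Switch the potting-bench watering over

## Robot

A 6-joint arm with a two-finger parallel gripper is mounted at the origin on the work surface. World frame = base frame: x ahead of the robot, y to its left, z up, the work surface at z = 0. Lengths are in mm, angles in rad, forces in N, time in s.
With the tool pointing down it reaches from about 375 to 900 mm from the base axis. Payload 3.1 kg.
Tool frame: the origin (TCP) lies at the very end of the fingers, on their centre line; the grasp point (between the pads) lies 19 mm behind it (ctrl.grasp_offset is the distance from the TCP to the grasp point, in mm); z points along the fingers, y is the line along which they close (so a half turn about z gives the same grasp; the last joint's range is limited). The gripper opens to 87 mm and grips with 3 to 60 N. Pads are 19 mm wide; open, the fingers measure 117 mm over their backs; the gripper's body (75 mm by 190 mm) begins 51 mm behind the grasp point.
Start: joints at [-1.385, 0.527, 1.433, -0, 1.181, -0.178], TCP at [222.414, -584.062, 222.548] pointing down, gripper open.
Joint ranges: [-3.08, 3.08], [-0.75, 2.2], [0.22, 2.44], [-1.43, 4.57], [0, 2.65], [-2.85, 2.85]. Speed limits (rad/s): [2.79, 2.79, 3.14, 3.14, 3.14, 3.14].

## Interface

Orientations are given as a 3x3 rotation matrix whose columns are the frame's x, y, z axes.
In Python, from bench import ctrl, hand, eyes gives the robot as it stands. The module is installed in compiled form; this text tells all that it offers. Calls block until the motion is done:
- ctrl.move_to(position, orientation): joint-space move of the TCP to a pose.
- ctrl.move_l(position, rot=None, v=150, contact_N=None): straight line of the TCP; rot=None keeps the orientation; v is the mean speed in mm/s. With contact_N (N) it stops when the force on the tool has changed by that much, and returns True; else False.
- ctrl.set_joints(angles): joint-space move.
- hand.set_gripper(opening, effort=None): finger opening in mm; effort is the grip in N (None keeps the last); returns when the fingers have stopped.
- ctrl.pause(seconds).
- ctrl.ik(position, orientation): joint angles nearest the present ones, or None.
- ctrl.get_obs(): the state.
- eyes.grab_frame(name): name is "scene" or "side" or "wrist"; returns a dict with "image" (480x640x3 uint8, red, green, blue), "fx", "fy", "cx", "cy" (pixels), "view" (4x4, takes a point from world to camera coordinates); the wrist camera has in their place "hand_eye" (4x4, takes a point from camera to tool coordinates, whose origin is the TCP and whose axes are the flange's). Camera axes: x right, y up, looking along -z (the intrinsics and any distortion apply to the point x, -y, -z); pixel columns grow to the right and rows downward; lengths in mm; the calibration is good to about 2 mm. The wrist camera is an equidistant fisheye: a pixel r from the principal point sees the ray r / f radians off the axis. A picture is of the moment at which its call begins: read the wrist's pose just before it. There is no depth.
A pose or a line that the arm cannot do raises ctrl.IKError and nothing moves.
- ctrl.finish_job(): hands the job in; it is judged then, once.
The state is a dict: "t": time; "joint_pos": joint angles; "qd": joint speeds; "effort": joint torques, N m; "ee_pos": TCP position; "ee_rot": TCP orientation; "ft_force": force on the tool from outside, world axes, zero at the start; "moment": the same for the moment, N m; "gripper_width": finger opening in mm; "grasp_force": force on a finger pad.
Only numpy, scipy, OpenCV 4.12 (cv2) and the standard library are available. Lean on these libraries where they do the work, as an engineer would, in place of code of your own. Each camera call takes 0.05 s, during which the arm holds its last target. There are 200 camera calls.

## Task

Switch the watering over to the other line: first shut the red-handled valve fully, then open the blue-handled valve just until its pointer stands at the green marker on its scale, and last throw the pump's yellow toggle switch fully over to the side with the green dot. Leave the pots and other loose things on the bench undisturbed.

Things in the scene. Friction and masses are not known exactly. Their poses are not given: they have to be found in the camera images.
- red_valve: red-handled ball valve on a fixed grey board 155 x 215 x 8 mm. White pipe, 25 mm thick, 55 mm up, along the body's y, legs at y = +-80 mm; metal scale plate 93-115 mm from the stem, top 84 mm up; all below 112 mm. Origin: underside of the board on the vertical stem axis. The lever turns level about the stem: closed it points to the body's -x (across the pipe), fully open to -y (along it)
- red_lever (a joint): turn of the red lever in rad: 0 = fully closed (lever across the pipe, against its stop), 1.571 = fully open (along the pipe, against its stop); grows counter-clockwise seen from above; stiff (about 0.3 N m), stays where it is left
- red_grip (a point): middle of the red plastic sleeve of the lever, 62 mm from the stem axis, 105 mm above the bench. The sleeve is 58 mm long (34 to 92 mm from the stem), 18 mm wide, 14 mm thick; a small black pointer goes on to 109 mm. The point's -x axis points from the stem out along the lever, z up. Under the sleeve 29 mm are free above the pipe
- blue_valve: blue-handled ball valve on a fixed grey board 155 x 215 x 8 mm. White pipe, 25 mm thick, 55 mm up, along the body's y, legs at y = +-80 mm; metal scale plate 93-115 mm from the stem, top 84 mm up; all below 112 mm. Origin: underside of the board on the vertical stem axis. The lever turns level about the stem: closed it points to the body's -x (across the pipe), fully open to -y (along it)
- blue_lever (a joint): turn of the blue lever in rad: 0 = fully closed (lever across the pipe, against its stop), 1.571 = fully open (along the pipe, against its stop); grows counter-clockwise seen from above; stiff (about 0.3 N m), stays where it is left
- blue_grip (a point): middle of the blue plastic sleeve of the lever, 62 mm from the stem axis, 105 mm above the bench. The sleeve is 58 mm long (34 to 92 mm from the stem), 18 mm wide, 14 mm thick; a small black pointer goes on to 109 mm. The point's -x axis points from the stem out along the lever, z up. Under the sleeve 29 mm are free above the pipe
- marker: green marker tab clamped to the blue valve's scale, 97 to 129 mm from the stem axis, 70 to 94 mm above the bench, 7 to 20 mm wide. Origin: on the blue valve's stem axis at bench height; its -x axis points from the stem to the tab, so the blue lever is set when its direction (its -x) is the same
- pump_box: grey pump control box fixed to the bench, 150 x 130 mm, 40 mm high, origin at the centre of its underside. The toggle block on top (70 x 50 x 25 mm) is at its centre. A black dot marks the off side (the box's -x), a green dot the on side (+x)
- pump_switch (a joint): swing of the toggle in rad: 0 = off, leaning 0.5 rad from upright to the box's -x; 1.0 = on, leaning 0.5 rad to +x, at its stop. Light; stays where it is left. Pivot 62 mm above the bench at the box's centre
- pump_switch_tip (a point): centre of the toggle's yellow ball (26 mm across), 60 mm from the pivot, 115 mm above the bench at either end of its swing
- clay_pot: bystander, loose: terracotta pot with a small succulent, 72 mm across, about 85 mm tall. Origin: centre of its underside
- white_pot: bystander, loose: white pot with a small succulent, same size. Origin: centre of its underside
- blue_pot: bystander, loose: blue-and-white pot with a small succulent, same size. Origin: centre of its underside
- feed_bottle: bystander, loose: white plant-feed bottle with green cap, 60 mm across, 160 mm tall. Origin: centre of its underside
- paint_tin: bystander, loose: tin with blue label, 80 mm across, 110 mm tall. Origin: centre of its underside
- label_mug: bystander, loose: white mug, 80 mm across, 90 mm tall. Origin: centre of its underside

How it is judged:
By the outcome, as a careful person would: the job done as asked, in the order asked, and still so for the second after the job is handed in, with the robot touching nothing.
It also fails if it takes over 61 s, if anything falls off the work surface, if the arm or the gripper's body presses on something with over 40 N, if the wrist force passes 120 N, or if a joint passes its speed limit or range.

## Working session

There is one attempt and no reset: what is moved stays moved. The work goes in short steps, each a Python script; the robot and the scene stay as the last script left them, time stands still between calls to the robot, and variables do not carry over. Pictures are saved under pics/ and viewed, at most 10 in all, crops included, and the job is handed in when it is done.

```bash
mkdir -p pics
python3 - <<'E'
from bench import ctrl,hand,eyes
import cv2,pickle,numpy as np
d={}
o=ctrl.get_obs(); print(o['t'],o['ee_pos'],o['ee_rot'])
for n in ["scene","side","wrist"]:
    f=eyes.grab_frame(n); d[n]=f; cv2.imwrite(f"pics/{n}0.png",f["image"][:,:,::-1])
    print(n,{k:v for k,v in f.items() if k!="image"})
d['obs']=o
pickle.dump(d,open("d0.pkl","wb"))
E
```

```text
0.0 [ 222.28924418 -583.34022847  221.57147379] [[ 9.34536344e-01  3.55867461e-01 -4.15670262e-04]
 [ 3.55867505e-01 -9.34533953e-01  2.14694426e-03]
 [ 3.75569629e-04 -2.15432098e-03 -9.99997609e-01]]
scene {'fx': 440.35282033940877, 'fy': 440.35282033940877, 'cx': 318.493654625827, 'cy': 248.6662459236894, 'view': array([[ 7.61038460e-01,  6.48487447e-01, -1.68669177e-02,
        -4.99856972e+02],
       [-4.16031711e-01,  5.07857453e-01,  7.54319841e-01,
         1.73123017e+02],
       [ 4.97732938e-01, -5.67049238e-01,  6.56290397e-01,
        -1.38671073e+03],
       [ 0.00000000e+00,  0.00000000e+00,  0.00000000e+00,
         1.00000000e+00]])}
side {'fx': 541.6244722414057, 'fy': 541.6244722414057, 'cx': 309.55434644767007, 'cy': 241.89219652305533, 'view': array([[-9.79548988e-01, -2.01112758e-01,  6.11866265e-03,
         6.02619932e+02],
       [ 1.51482843e-01, -7.17122216e-01,  6.80285731e-01,
        -1.37626859e+02],
       [-1.32426311e-01,  6.67300072e-01,  7.32921474e-01,
        -9.89071004e+02],
       [ 0.00000000e+00,  0.00000000e+00,  0.00000000e+00,
         1.00000000e+00]])}
wrist {'fx': 371.64829954431775, 'fy': 371.64829954431775, 'cx': 320.36532129855505, 'cy': 235.6440112471736, 'hand_eye': array([[ 9.32243285e-05,  9.64702129e-01,  2.63343490e-01,
         7.29366603e+01],
       [ 9.99999844e-01, -2.34882933e-04,  5.06440284e-04,
        -8.28111763e-01],
       [ 5.50418912e-04,  2.63343401e-01, -9.64702001e-01,
        -1.61611237e+02],
       [ 0.00000000e+00,  0.00000000e+00,  0.00000000e+00,
         1.00000000e+00]])}
```

View pics/scene0.png

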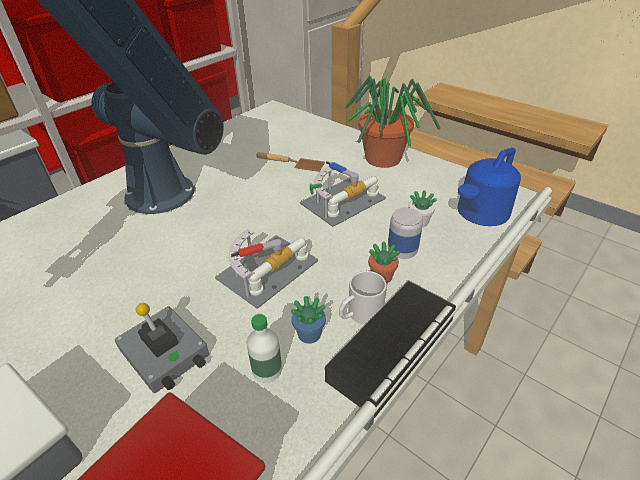

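View pics/side0.png

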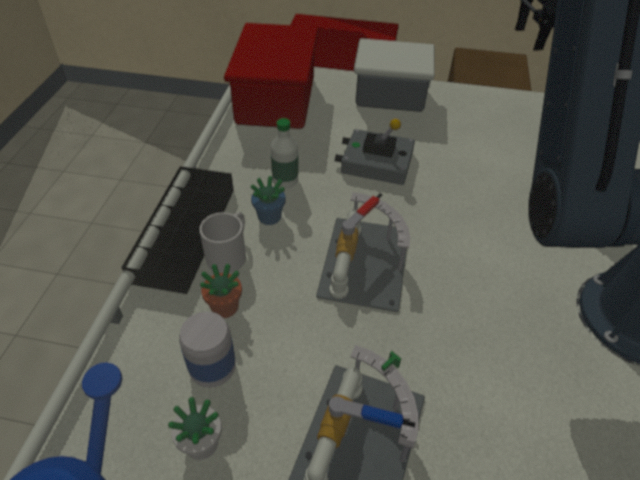

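The scene view shows the red lever at (250,249), the blue lever at (340,169), the green marker at (315,188) and the yellow ball at (143,310). In the side view they're at (370,207), (383,415), (393,359) and (396,124). The other features I need show in both views too.

```bash
cat > h.py <<'E'
import numpy as np, cv2
from scipy.optimize import least_squares
def ray(f,uv,obs=None):
    u,v=uv; 
    if 'view' in f:
        d=np.array([(u-f['cx'])/f['fx'],-(v-f['cy'])/f['fy'],-1]); R=f['view'][:3,:3]; t=f['view'][:3,3]
        d=R.T@d; return -R.T@t, d/np.linalg.norm(d)
    a=np.array([u-f['cx'],v-f['cy']])/f['fx']; r=np.linalg.norm(a)+1e-12
    d=np.array([a[0]/r*np.sin(r),-a[1]/r*np.sin(r),-np.cos(r)])
    H=f['hand_eye']; R=np.array(obs['ee_rot'])
    return np.array(obs['ee_pos'])+R@H[:3,3], R@(H[:3,:3]@d)
def onplane(r,z): o,d=r; return o+d*(z-o[2])/d[2]
def tri(*rays):
    A=sum(np.eye(3)-np.outer(d,d) for o,d in rays); b=sum((np.eye(3)-np.outer(d,d))@o for o,d in rays)
    p=np.linalg.solve(A,b); return p,[round(float(np.linalg.norm(np.cross(p-o,d))),1) for o,d in rays]
def proj(f,P,obs=None):
    P=np.asarray(P,float)
    if 'view' in f:
        c=f['view'][:3,:3]@P+f['view'][:3,3]; return np.array([f['cx']-f['fx']*c[0]/c[2], f['cy']+f['fy']*c[1]/c[2]])
    H=f['hand_eye']; R=np.array(obs['ee_rot']); t=R.T@(P-obs['ee_pos']); c=H[:3,:3].T@(t-H[:3,3])
    q=np.array([c[0],-c[1]]); n=np.linalg.norm(q); return np.array([f['cx'],f['cy']])+f['fx']*np.arctan2(n,-c[2])*q/(n+1e-12)
E
python3 - <<'E'
from h import *; import pickle
d=pickle.load(open('d0.pkl','rb'))
for n,a,b in [("redsl",(250,249),(370,207)),("bluesl",(340,169),(383,415)),("mark",(315,188),(393,359)),("ball",(143,310),(396,124)),
 ("redboard",(267,268),(365,265)),("blueboard",(343,195),(365,430)),("pump",(160,345),(378,152)),("bottlecap",(260,321),(284,124)),("mugtop",(368,283),(222,228)),("bluepot",(309,328),(268,207)),("tin top",(407,217),(205,331)),("clay",(382,262),(222,290)),("white",(423,208),(195,430))]:
    p,e=tri(ray(d['scene'],a),ray(d['side'],b)); print(n,p.round(),e)
E
```

```text
redsl [515. -76. 105.] [0.8, 0.8]
bluesl [448. 336. 102.] [5.4, 5.4]
mark [441. 234.  85.] [4.1, 4.1]
ball [ 492. -343.  113.] [1.9, 1.9]
redboard [506. -23.  -1.] [1.8, 1.8]
blueboard [468. 327.  24.] [5.5, 5.5]
pump [ 523. -348.   29.] [0.0, 0.0]
bottlecap [ 720. -235.  154.] [1.5, 1.5]
mugtop [780.  21.  88.] [1.3, 1.3]
bluepot [ 729. -116.   26.] [0.3, 0.3]
tin top [730. 255. 106.] [1.4, 1.4]
clay [746. 132.  50.] [0.8, 0.8]
white [707. 387.  50.] [1.2, 1.2]
```

Run:
```python
from bench import ctrl,hand,eyes
import cv2,pickle,numpy as np
R=np.diag([1.,-1,-1]); S={}
for n,p in [("pump",(500,-345,230)),("red",(490,-60,230)),("red2",(490,20,230))]:
    ctrl.move_to(p,R) if n!="red2" else ctrl.move_l(p,v=250)
    o=ctrl.get_obs(); f=eyes.grab_frame("wrist"); S[n]=(o,f); print(n,o['t'],np.round(o['ee_pos']))
    cv2.imwrite(f"pics/w_{n}.png",f["image"][:,:,::-1])
pickle.dump(S,open("s1.pkl","wb"))
i=np.hstack([cv2.resize(S[n][1]['image'],(400,300)) for n in("red","red2")])
cv2.imwrite("pics/pair.png",i[:,:,::-1])
```

```text
pump 1.525 [ 500. -346.  230.]
red 2.675 [491. -61. 230.]
red2 3.1917 [491.  20. 230.]
```

View pics/w_red.png

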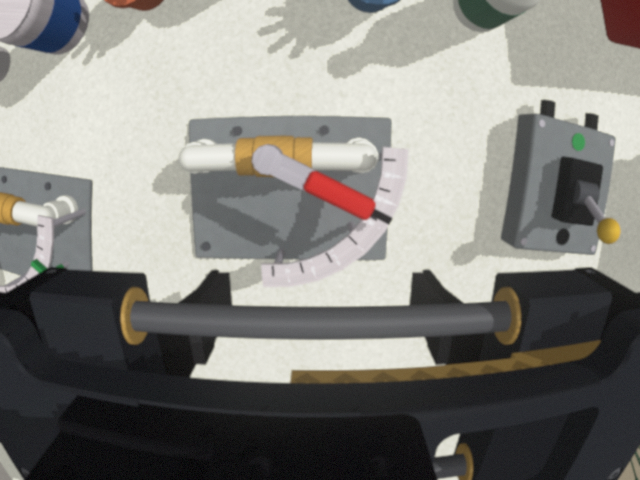

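View pics/w_pump.png

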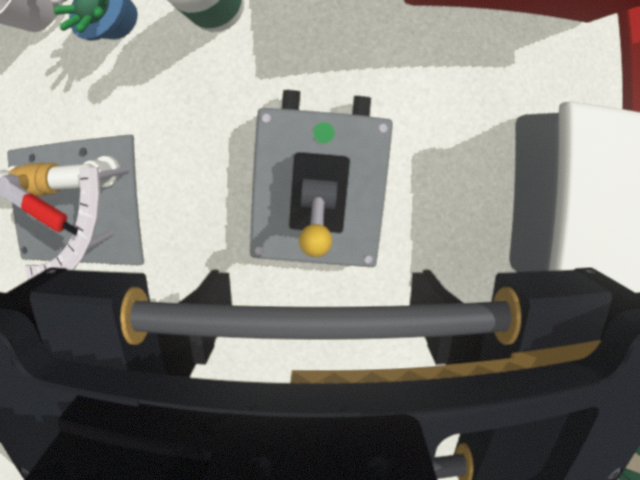

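In the wrist pictures image-up is +x and right is -y. In w_red the stem is at (268,160), the red sleeve runs (308,178) to (372,210), and the board corners are (190,119), (391,118), (387,260) and (196,256). The lever stands about 1.1 rad open. In w_pump the ball is at (316,240), the green dot at (323,132) and the box is slightly turned.

```bash
cat >> h.py <<'E'
def blob(img,lo,hi,near=None,box=None):
    h=cv2.cvtColor(img,cv2.COLOR_RGB2HSV); m=cv2.inRange(h,np.array(lo),np.array(hi))
    if box: k=np.zeros_like(m); k[box[1]:box[3],box[0]:box[2]]=255; m&=k
    m=cv2.morphologyEx(m,cv2.MORPH_OPEN,np.ones((3,3),np.uint8))
    c=max(cv2.findContours(m,cv2.RETR_EXTERNAL,cv2.CHAIN_APPROX_NONE)[0],key=cv2.contourArea)
    r=cv2.minAreaRect(c); b=cv2.boxPoints(r); 
    e=[b[1]-b[0],b[2]-b[1]]; L=max(e,key=np.linalg.norm); c0=np.array(r[0]); return c0,c0-L/2,c0+L/2,r[1]
E
python3 - <<'E'
from h import *; import pickle
S=pickle.load(open('s1.pkl','rb')); R={}
for n,b in (("red",(200,100,450,270)),("red2",(150,100,640,270))):
    o,f=S[n]; c=blob(f['image'],(0,150,100),(6,255,255),box=b); print(n,np.round(c[0]),np.round(c[1]),np.round(c[2]),c[3])
    R[n]=c; print([onplane(ray(f,q,o),110)[:2].round(1) for q in c[:3]])
print(tri(*[ray(S[n][1],R[n][0],S[n][0]) for n in R]))
o,f=S['red']
print('stem',onplane(ray(f,(268,160),o),110).round(),'tip',onplane(ray(f,(390,218),o),105).round())
print('board',[onplane(ray(f,q,o),8)[:2].round() for q in((190,119),(391,118),(387,260),(196,256))])
o,f=S['pump']
y=blob(f['image'],(18,120,100),(32,255,255),box=(250,180,400,270)); g=blob(f['image'],(40,100,60),(80,255,255),box=(280,110,360,160))
rp=ray(f,y[0],o); o2,f2=S['red']; y2=blob(f2['image'],(18,120,100),(32,255,255),box=(580,200,640,260))
print('ball',y[0],y2[0],tri(rp,ray(f2,y2[0],o2)), onplane(rp,115),'dot',onplane(ray(f,g[0],o),40))
print('box',[onplane(ray(f,q,o),40)[:2].round() for q in((258,110),(392,120),(375,267),(250,257))])
E
```

```text
red [340. 195.] [308. 179.] [372. 211.] (72.44860076904297, 21.913463592529297)
[array([518.8, -75.2]), array([531.4, -50.4]), array([ 506.2, -100.6])]
red2 [440. 196.] [411. 180.] [468. 212.] (65.86244201660156, 20.71379852294922)
[array([518.9, -73.9]), array([531.3, -49.6]), array([ 506., -100.])]
(array([518.1513567 , -75.40197864, 105.5255296 ]), [0.0, 0.0])
stem [546. -20. 110.] tip [ 500. -116.  105.]
board [array([587.,  78.]), array([ 584., -133.]), array([ 431., -134.]), array([435.,  80.])]
ball [315.5 240. ] [608.5 230.5] (array([ 492.85325448, -340.8605418 ,  114.40120594]), [0.1, 0.1]) [ 493.07993016 -340.86740271  115.        ] dot [ 575.93049148 -347.60844255   40.        ]
box [array([ 598., -286.]), array([ 589., -412.]), array([ 443., -400.]), array([ 454., -274.])]
```

The red stem is at (546,-19.5), board yaw is about -0.01, and the lever stands 1.105 rad open. Next I grip the sleeve and swing it shut.

```bash
cat >> h.py <<'E'
def pose(stem,yaw,a,z=88,r=62):
    w=yaw+a; u=-np.array([np.cos(w),np.sin(w)])   # out along the lever
    R=np.array([[-u[0],-u[1],0],[-u[1],u[0],0],[0,0,-1.]]).T
    return np.array([*(np.array(stem)+r*u),z]),R
def swing(ctrl,stem,yaw,a0,a1,n,contact=None,z=88,v=60):
    for a in np.linspace(a0,a1,n+1)[1:]:
        p,R=pose(stem,yaw,a,z)
        if ctrl.move_l(p,R,v=v,contact_N=contact): print('contact at',round(a,3)); return True
    return False
E
python3 - <<'E'
from h import *; from bench import ctrl,hand,eyes; import pickle
s,yaw=(546,-19.5),-0.01
hand.set_gripper(45,15)
p,R=pose(s,yaw,1.115,180); ctrl.move_to(p,R)
p[2]=88; print(ctrl.move_l(p,R,v=120,contact_N=12))
hand.set_gripper(0,20); o=ctrl.get_obs(); print(o['t'],o['gripper_width'],o['ft_force'].round(1),o['ee_pos'].round(1))
swing(ctrl,s,yaw,1.115,0.05,7)
o=ctrl.get_obs(); print(o['t'],o['ft_force'].round(1),o['moment'].round(2))
swing(ctrl,s,yaw,0.05,-0.08,6,contact=20,v=30)
o=ctrl.get_obs(); print(o['t'],o['ft_force'].round(1),o['moment'].round(2),o['ee_pos'].round(1))
E
```

```text
False
6.875 17.701879112717176 [-0.2  0.3  2.1] [518.3 -75.   88.2]
9.0333 [-1.3 -0.1  6. ] [-0.07  0.13 -0.41]
10.5333 [ -4.4 -19.1   4. ] [-3.07  0.65  0.37] [485.  -19.   88.1]
```

The red lever met its stop: it held at y = -19 under 19 N of push. I'll release it, take a check picture, then look at the blue valve.

Run:
```python
from h import *; from bench import ctrl,hand,eyes; import pickle
S={}
def snap(n):
    o=ctrl.get_obs(); f=eyes.grab_frame("wrist"); S[n]=(o,f); cv2.imwrite(f"pics/w_{n}.png",f["image"][:,:,::-1])
p,R=pose((546,-19.5),-.01,0,88); ctrl.move_l(p,R,v=60)
hand.set_gripper(45); p[2]=230; ctrl.move_l(p,v=200)
R=np.diag([1.,-1,-1]); ctrl.move_to((490,-20,230),R); snap('redc')
ctrl.move_to((450,290,230),R); snap('b1'); ctrl.move_l((450,350,230),v=250); snap('b2')
pickle.dump(S,open('s2.pkl','wb')); print(ctrl.get_obs()['t'])
```

```text
14.4
```

View pics/w_redc.png

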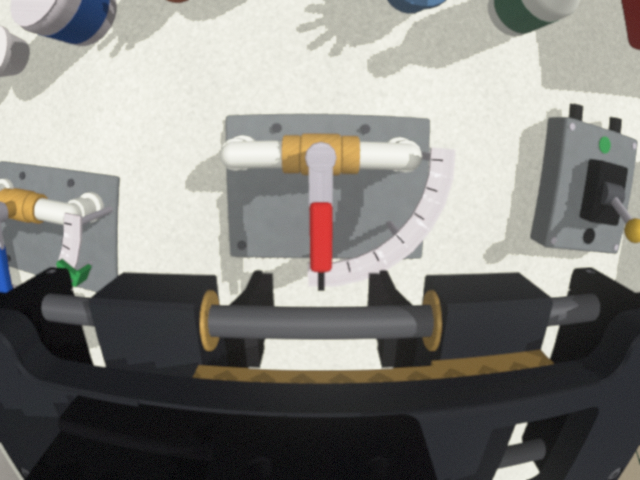

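View pics/w_b1.png

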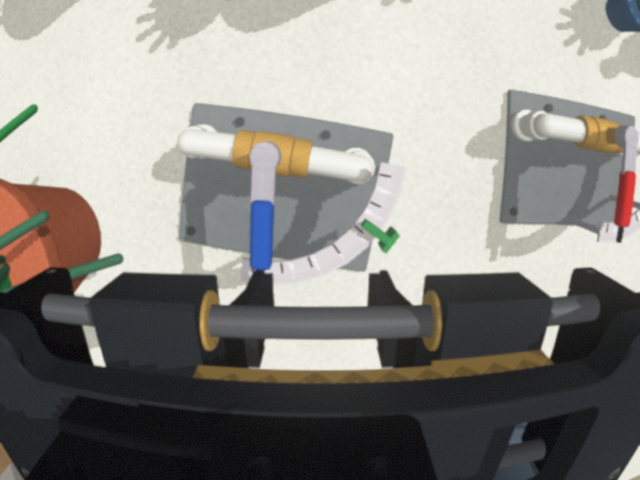

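View pics/w_b2.png

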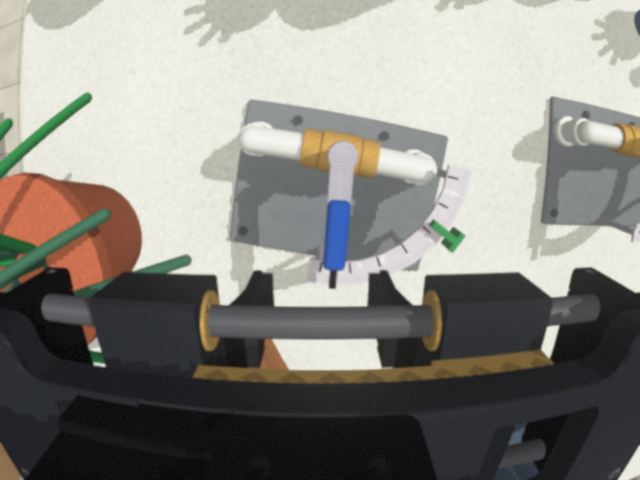

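The red lever is at closed: sleeve at (320,237), stem at (320,157). In b1/b2 the blue stem is at (264,155)/(342,155), the sleeve is vertical at (261,237)/(337,235), the marker is at (380,236)/(447,235) and the board is turned by about -0.15.

Run:
```python
from h import *; import pickle
S=pickle.load(open('s2.pkl','rb')); B=[];M=[]
st=[(264,155),(342,155)]
c=blob(S['redc'][1]['image'],(0,150,100),(6,255,255),box=(280,150,360,280)); o,f=S['redc']
q=[onplane(ray(f,x,o),112)[:2] for x in c[:3]]; d=q[2]-q[1]; d*=-np.sign(d[0]); print('red dir',np.arctan2(-d[1],-d[0]), q[0].round(1))
print('redboard',[onplane(ray(f,x,o),8)[:2].round() for x in((227,116),(429,120))])
for n,x0,s in (("b1",240,st[0]),("b2",310,st[1])):
    o,f=S[n]; c=blob(f['image'],(108,150,80),(125,255,255),box=(x0-20,180,x0+60,275)); m=blob(f['image'],(50,80,40),(80,255,255),box=(340,200,500,260))
    B.append(ray(f,c[0],o)); M.append(ray(f,m[0],o))
    q=[onplane(ray(f,x,o),112)[:2] for x in c[:3]]; d=q[2]-q[1]; d*=-np.sign(d[0]); w=np.arctan2(-d[1],-d[0])
    S0=onplane(ray(f,s,o),112)[:2]
    print(n,c[0],c[3],'sleeve',q[0].round(1),'w',round(w,3),'stem',(q[0]+62*np.array([np.cos(w),np.sin(w)])).round(1),S0.round(1))
    print(' mark px',m[0],m[1],m[2],m[3],[onplane(ray(f,x,o),94)[:2].round(1) for x in m[:3]])
    for z in (82,90,94):
        e=S0-onplane(ray(f,m[0],o),z)[:2]; print(' mark world ang',z,round(float(np.arctan2(e[1],e[0])),3),np.linalg.norm(e).round())
print(tri(*B),tri(*M)); print('stem',tri(*[ray(S[n][1],s,S[n][0]) for n,s in zip(("b1","b2"),st)]))
o,f=S['b1']; print('board',[onplane(ray(f,x,o),8)[:2].round() for x in((196,104),(392,135),(366,270),(180,240))])
print('leaf',tri(ray(f,(120,262),o),ray(S['b2'][1],(188,260),S['b2'][0])))
i=np.hstack([cv2.resize(S[n][1]['image'][190:270,x:x+100],(400,320),interpolation=cv2.INTER_CUBIC) for n,x in(("b1",330),("b2",400))])
cv2.imwrite('pics/mk.png',i[:,:,::-1])
```

```text
red dir 0.0005184980824036298 [485.2 -19.2]
redboard [array([586.,  78.]), array([ 583., -132.])]
b1 [261.15881348 235.46472168] (20.703357696533203, 67.26617431640625) sleeve [446.8 337. ] w -0.069 stem [508.7 332.7] [509.6 332.8]
 mark px [379.75003052 231.75003052] [367.00003052 219.00003052] [392.50003052 244.50003052] (36.06244659423828, 21.21320343017578) [array([445.1, 240.8]), array([455.9, 251.9]), array([433.9, 229.4])]
 mark world ang 82 0.947 116.0
 mark world ang 90 0.955 114.0
 mark world ang 94 0.959 112.0
b2 [336.63226318 235.19262695] (20.749406814575195, 68.25654602050781) sleeve [447.1 338. ] w -0.059 stem [509.  334.4] [509.3 334.5]
 mark px [444.79998779 233.59999084] [431.51998901 223.63998413] [458.07998657 243.55999756] (33.20000457763672, 20.000003814697266) [array([443.6, 243.6]), array([452.4, 256.5]), array([434.6, 230.2])]
 mark world ang 82 0.945 118.0
 mark world ang 90 0.945 114.0
 mark world ang 94 0.946 112.0
(array([445.55968523, 337.81204051, 106.8506887 ]), [0.2, 0.2]) (array([440.46401146, 238.37084485,  79.30723542]), [0.7, 0.7])
stem (array([509.02362756, 334.06355041, 103.71617251]), [0.2, 0.2])
board [array([562., 421.]), array([526., 216.]), array([379., 240.]), array([413., 449.])]
leaf (array([434.27291929, 449.58107307, 140.57588819]), [1.4, 1.4])
```

View pics/mk.png

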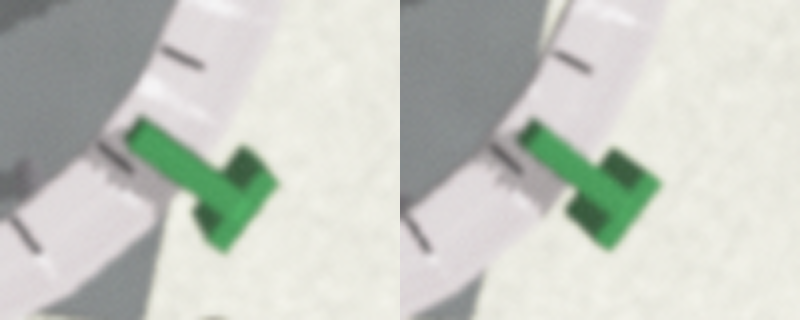

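The crop shows the tab's top face: a bar along the radius, from (364,223) to (393,244) in b1 and from (433,223) to (459,244) in b2. I'll take the direction from those points.

Run:
```python
from h import *; import pickle
S=pickle.load(open('s2.pkl','rb'))
for n,s,a,b in (("b1",(509.2,332.8),(364,223.2),(393,244.2)),("b2",(509.2,334.4),(433,223),(458.7,244.2))):
    o,f=S[n]
    for z in (90,94):
        P=[onplane(ray(f,x,o),z)[:2] for x in(a,b)]
        for p in P: e=np.array(s)-p; print(n,z,p.round(1),np.arctan2(e[1],e[0]).round(3),np.linalg.norm(e).round(1))
        e=P[0]-P[1]; print('  edge dir',np.arctan2(e[1],e[0]).round(3))
```

```text
b1 90 [451.4 253.8] 0.939 97.8
b1 90 [433.  228.1] 0.941 129.5
  edge dir 0.949
b1 94 [452.4 254.3] 0.944 96.9
b1 94 [434.2 228.9] 0.945 128.1
  edge dir 0.949
b2 90 [452.  253.9] 0.953 98.8
b2 90 [432.8 227.9] 0.949 131.0
  edge dir 0.936
b2 94 [452.9 255.2] 0.953 97.2
b2 94 [434.  229.5] 0.949 129.0
  edge dir 0.936
```

Run:
```python
from h import *; from bench import ctrl,hand,eyes; import pickle
s=(509,333.8); w0=-0.064
hand.set_gripper(40,15)
p,R=pose(s,0,w0,180); ctrl.move_to(p,R)
p[2]=88; print(ctrl.move_l(p,R,v=120,contact_N=10))
hand.set_gripper(0,25); o=ctrl.get_obs(); print(o['t'],o['gripper_width'],o['ft_force'].round(1),o['ee_pos'].round(1))
swing(ctrl,s,0,w0,0.947,7)
o=ctrl.get_obs(); print(o['t'],o['ft_force'].round(1),o['moment'].round(2),o['ee_pos'].round(1),p)
hand.set_gripper(40); q=o['ee_pos'].copy(); q[2]=230; ctrl.move_l(q,v=200)
S={}
R=np.diag([1.,-1,-1]); ctrl.move_to((450,270,220),R)
o=ctrl.get_obs(); f=eyes.grab_frame("wrist"); S['c']=(o,f); pickle.dump(S,open('s3.pkl','wb')); print(o['t'])
i=cv2.resize(f['image'][100:280,180:420],(800,600),interpolation=cv2.INTER_CUBIC)
cv2.imwrite('pics/c.png',i[:,:,::-1])
```

```text
False
16.5917 17.93942056452585 [-0.9 -2.6  3.5] [447.2 337.3  88.4]
18.6917 [-1.4 -3.   6.8] [-0.46  0.18  0.31] [472.4 283.3  88.3] [447.12693266 337.76529173  88.        ]
21.15
```

View pics/c.png

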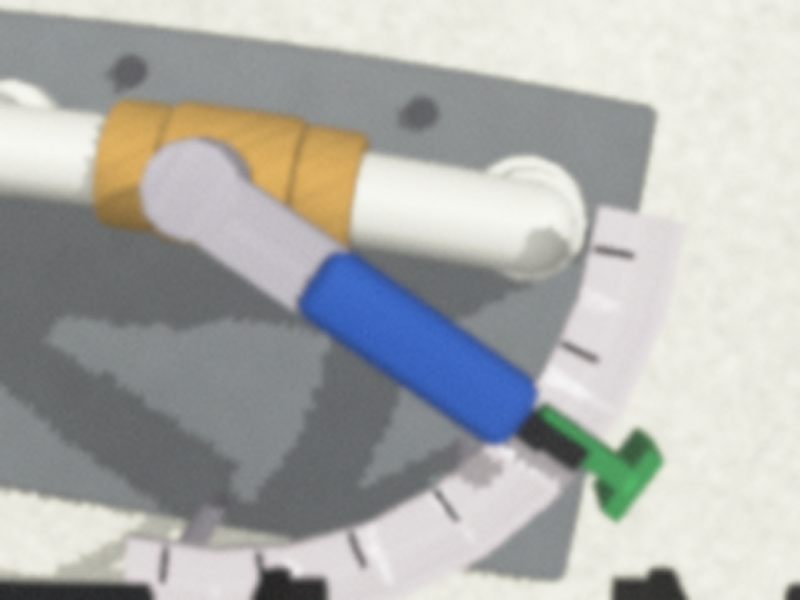

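The pointer tip is at crop (577,458) and the marker arm's centre at about (600,466), so the lever is close. I'll compute both directions in this image.

Run:
```python
from h import *; import pickle
o,f=pickle.load(open('s3.pkl','rb'))['c']
g=lambda x,y:(180+(x+.5)*.3-.5,100+(y+.5)*.3-.5)
c=blob(f['image'],(108,150,80),(125,255,255),box=(260,160,350,240))
q=[onplane(ray(f,x,o),111)[:2] for x in c[:3]]; d=q[1]-q[2]; d*=np.sign(d[0]); w=np.arctan2(d[1],d[0]); print('sleeve axis',w.round(3),q[0].round(1))
st=onplane(ray(f,g(190,188),o),112)[:2]; print('stem',st.round(1), 'from sleeve',(q[0]+62*d/np.linalg.norm(d)).round(1))
for s in (st,np.array([509,333.8])):
    e=s-q[0]; print('lever via stem',np.arctan2(e[1],e[0]).round(3),np.linalg.norm(e).round(1))
    for n,p,z in(("ptr tip",(577,458),107),("arm",(600,466),94),("bar outer mid",(639,491),94)):
        e=s-onplane(ray(f,g(*p),o),z)[:2]; print(n,np.arctan2(e[1],e[0]).round(3),np.linalg.norm(e).round(1))
m=cv2.inRange(cv2.cvtColor(f['image'],cv2.COLOR_RGB2HSV),(108,150,80),(125,255,255));
```

```text
sleeve axis 0.954 [472.5 282. ]
stem [508.9 332.3] from sleeve [508.4 332.6]
lever via stem 0.945 62.1
ptr tip 0.941 106.4
arm 0.937 115.3
bar outer mid 0.942 126.9
lever via stem 0.957 63.4
ptr tip 0.949 107.7
arm 0.943 116.6
bar outer mid 0.948 128.2
```

Lever and marker agree to about 0.005 rad. Next is the pump toggle, pushed with closed fingers along the box's +x.

Run:
```python
from h import *; from bench import ctrl,hand,eyes; import pickle
yaw=-0.08; c=np.array([521,-343.]); u=np.array([np.cos(yaw),np.sin(yaw)])
R=np.array([[u[0],u[1],0],[u[1],-u[0],0],[0,0,-1.]]).T
P=lambda d,z:np.array([*(c+d*u),z])
ctrl.move_to(P(-85,220),R); hand.set_gripper(0)
ctrl.move_l(P(-85,102),v=150); 
h=ctrl.move_l(P(22,102),v=60,contact_N=12); o=ctrl.get_obs(); print(h,o['t'],o['ft_force'].round(1),((o['ee_pos'][:2]-c)@u).round(1))
ctrl.move_l(P(-60,102),v=150); ctrl.move_l(P(-60,230),v=200)
S={}; o=ctrl.get_obs(); f=eyes.grab_frame("wrist"); S['p']=(o,f); f2=eyes.grab_frame("scene"); S['sc']=(None,f2); pickle.dump(S,open('s4.pkl','wb')); print(ctrl.get_obs()['t'])
i=np.hstack([f['image'][60:360,150:550],f2['image'][130:430,90:490]])
cv2.imwrite('pics/fin.png',i[:,:,::-1])
```

```text
True 26.6417 [-1.6 -0.1  2.4] 5.4
28.1167
```

View pics/fin.png

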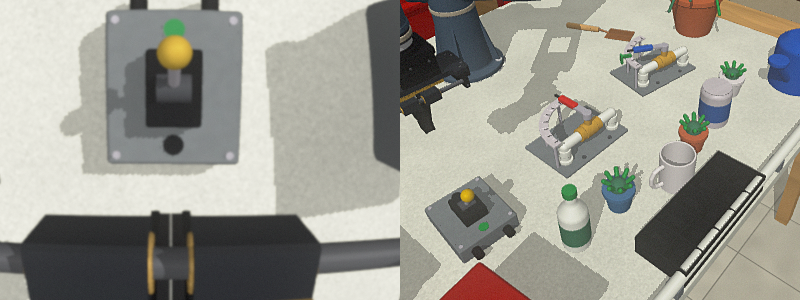

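The toggle now leans to the green dot: ball at (174,53) in the left half. I'll check its position against the full-on value.

Run:
```python
from h import *; import pickle
S=pickle.load(open('s4.pkl','rb')); o,f=S['p']; f2=S['sc'][1]
u=np.array([np.cos(-.08),np.sin(-.08)]); c=np.array([521,-343.])
b=blob(f['image'],(18,120,100),(32,255,255),box=(280,80,370,145)); b2=blob(f2['image'],(18,120,100),(32,255,255),box=(140,310,180,350))
for p in (onplane(ray(f,b[0],o),115), onplane(ray(f2,b2[0]),115), tri(ray(f,b[0],o),ray(f2,b2[0]))[0]): print(p.round(1),((p[:2]-c)@u).round(1))
q=[onplane(ray(f,x,o),40) for x in((257,72),(391,73),(389,222),(258,221))]; m=np.mean(q,0); print('box',m.round(1),((m[:2]-c)@u).round(1))
```

```text
[ 550.1 -345.8  115. ] 29.2
[ 549.8 -348.1  115. ] 29.1
[ 549.7 -346.8  114.5] 28.9
box [ 521.6 -343.5   40. ] 0.7
```

The ball is 29 mm past centre, against 28.8 mm for full on, so the toggle is at its stop.

```bash
python3 -c "
from bench import ctrl
print(ctrl.finish_job())"
```

```text
the job is handed in; nothing more can be done
None
```

The red valve is shut against its stop, the blue valve's pointer is at the green marker to within about 0.01 rad, and the pump toggle is fully on; I handed the job in after about 28 s of robot time, with the loose items apparently undisturbed.

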